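# Relieve a water filter and rock its cartridge free

## Robot

A 6-joint arm with a two-finger parallel gripper is mounted at the origin on a cart in front of the work surface, level with it; the furniture and walls round the work are solid. World frame = base frame: x ahead of the robot, y to its left, z up, the work surface at z = 0. Lengths are in m, angles in rad, forces in N, time in s.
With the tool pointing down it reaches from about 0.375 to 0.9 m from the base axis. Payload 3.1 kg.
Tool frame: the origin (TCP) lies on the centre line of the jaws, within the pads' length; the fingertips stand 14 mm ahead of it and the grasp point (between the pads) lies 5 mm behind it; y points along the fingers, z is the direction in which the jaws open and shut, and the axes are right-handed (so a half turn about y gives the same grasp; the last joint's range is limited). The gripper opens to 87 mm and grips with 3 to 60 N. Pads are 19 mm wide; open, the fingers measure 117 mm over their backs; the gripper's body (75 mm by 190 mm) begins 51 mm behind the grasp point.
Start: joints at [-1.327, 0.527, 1.433, -0, 1.181, -0.178], TCP at [0.256, -0.57, 0.237] pointing down, gripper open.
Joint ranges: [-3.08, 3.08], [-0.75, 2.2], [0.22, 2.44], [-1.43, 4.57], [0, 2.65], [-2.85, 2.85]. Speed limits (rad/s): [2.79, 2.79, 3.14, 3.14, 3.14, 3.14].

## Interface

Orientations are given as a unit quaternion [x, y, z, w].
In Python, from rig import robot, vision gives the robot as it stands.
- The arm moves only by the shell command python3 -m crank 'ROWS' [FORCE]. ROWS is JSON, a list of rows, each a list of 7 numbers: the shift along the tool's x, y, z as a fraction of full scale, then the turn, a rotation vector about the tool's x, y, z as a fraction of full scale, then the gripper command: -1 is shut, 1 is fully open, values between are in proportion. In form: [[x, y, z, wx, wy, wz, grip], ...]. A call has 1 to 10 rows; each row is the pose to reach, as a shift and turn from the pose commanded when the call began, along the tool's axes at that moment, turning the shorter way round; what a row does not reach only later rows make up. Full scale, the value 1, is 50 cm for a shift and pi rad for a turn. A row lasts 1/8 s, in which the tool goes at most 62.5 mm and 10.7 degrees, less where a joint would pass 70% of its speed; a pose out of reach is approached as far as the arm can. A call with a number of a shift or a turn outside -1 to 1 is refused whole. A call with a gripper value outside its range is refused whole. The fingers move at their own pace and stop on an object; FORCE is the grip in N (left out, the last holds). Time passes only in rows, so rows that repeat a pose let the fingers close. It gives the time, the measured TCP pose, the force and the opening at its end, in the units of the state.
- robot.get_obs(): the state, without advancing time (a new reading comes with each control period).
- vision.camera(name): name is "scene" or "side" or "wrist"; returns the picture (480x640x3 uint8, blue, green, red); there is no depth.
- vision.camera_info(name): a dict with "vfov" (degrees; the focal length in pixels is half the picture's height over the tangent of half this angle, whatever the lens; pixels are square), "cx", "cy" (the principal point, pixels), "world_from_camera" (4x4, takes a point from camera to world coordinates); the wrist camera has in their place "tool_from_camera" (4x4, takes a point from camera to tool coordinates, whose origin is the TCP and whose axes are the tool frame's). Camera axes: x right, y up, looking along -z (the intrinsics and any distortion apply to the point x, -y, -z); pixel columns grow to the right and rows downward; lengths in m; the calibration is good to about 2 mm. A picture is of the moment at which its call begins: read the wrist's pose just before it. camera_info takes no time and is no camera call.
- robot.hand_in(): hands the job in, once; it reports no verdict.
The state is a dict: "time": time; "q": joint angles; "joint_velocities": joint speeds; "joint_torque": joint torques, N m; "position": TCP position; "tool_rot": TCP orientation; "ft_force": force on the tool from outside, world axes, zero at the start; "moment": the same for the moment, N m; "grip_width": finger opening in m.
Only numpy, scipy, OpenCV 4.12 (cv2) and the standard library are available. Lean on these libraries where they do the work, as an engineer would, in place of code of your own. Each camera call takes 0.05 s, during which the arm holds its last target.

## Task

The filter cartridge on the counter is due for a change. Take the orange service pin from its hole, push the recessed red relief button down with it for a good second to let the pressure off, and put the pin back fully home in its hole. Then grip the blue fin of the cartridge and rock it left and right, so that one side slips up past its catch while the other stays down and then the other side follows (a straight pull will not do), until both ports are out of their sockets, and finish still holding it upright and still just clear of them, about 2 cm above the sockets; leave the tumbler, mug and tea box where they are.

Things in the scene. Friction and masses are not known exactly. Their poses are not given: they have to be found in the camera images.
- filter_unit: White water filter unit fixed to the worktop, 176 x 176 mm, 62 mm high; dark deck at 60 mm. Origin: centre of its underside; z up, -x its front, +y its left. In the deck: 27 mm round sockets at (30, +22) and (30, -22) mm, 46 mm deep, button hole at (-50, +45), pin hole at (-50, -45). Steel spout (11 mm bar) rises at (64, -64) to 164 mm above the worktop and bends to the right (-y) to y = -138.
- cartridge: White and blue filter cartridge, 0.2 to 0.4 kg. Origin: centre of its underside, on the deck when seated; z up, +y towards its left port, axes as the unit's. Body 48 (x) x 76 (y) x 61 mm high; on it a blue fin 36 (x) x 14 (y) mm, from 61 to 96 mm above the origin: grip its flat sides across y. Below, two round ports at y = +22 and -22 mm, 18 mm thick, 18 mm long.
- fin (a point): centre of the grip fin, 84 mm above the cartridge's origin (12 mm below the fin's top)
- port_left (a point): point of the cartridge's underside above its left port (y = +22 mm); level with socket when seated. A sprung lip in each socket, 7 mm below the deck, catches a seal bead on the port: about 22 N (17 to 27 N) per port over its first 5 mm of rise, then the bead slips past and the port stays up. A straight pull works against both at once, 35 to 50 N
- port_right (a point): the same above the right port (y = -22 mm). Tilted left or right (about x), the cartridge pivots on its underside's far edge (y = 38 mm off centre): 0.15 rad lifts the near port 9 mm, the far one 2.5 mm; seated, about 0.18 rad is free
- cartridge_foot (a point): point midway between the lower ends of the two ports, 18 mm below the cartridge's origin
- socket (a point): point on the deck (60 mm above the worktop) midway between the two socket mouths; axes are the unit's
- service_pin: Service pin, 40 g, standing tip down in the pin hole: steel shaft 7 mm thick and 44 mm long, then an orange round collar 22 mm wide and 4 mm thick, then an orange square handle 14 x 14 mm up to 104 mm above the tip, flat sides along x and y. Origin: the tip; z runs up to the handle.
- pin_grip (a point): point in the pin's handle 88 mm above its tip, 16 mm below its top: where to grip it
- pin_hole (a point): centre of the mouth of the pin's parking hole in the deck (orange ring), 12 mm wide with a 1 mm chamfer, 46 mm deep; parked, the collar rests on the deck and the tip is 44 mm below this point
- relief_button (a joint): travel of the red relief button: 0 up, 0.005 m fully down; spring 2.5 N at the start, 6 N fully down; springs back when let go. 0.003 and more counts as pushed.
- button_top (a point): centre of the red button's top (12 mm wide), which moves with it; 7 mm below the deck when up
- button_mouth (a point): centre of the mouth of the button's hole in the deck (red ring), 14 mm wide
- tumbler: clear glass tumbler, 81 mm wide, 91 mm high, under the spout; origin at the centre of its underside
- mug: mug with dark upper and white lower half, 82 mm wide, 97 mm high, handle on its -y side; origin at the centre of its underside
- tea_box: black tea carton, 64 x 122 x 114 mm; origin at the centre of its underside
Not all that is in view belongs to the job. Of the things like the service_pin, leave any that is purple; of the rest the larger one is meant.

How it is judged:
By the outcome, as a careful person would: the job done as asked, in the order asked, and still so for the second after the job is handed in, while the arm keeps its last pose, push and grip.
It also fails if it takes over 54 s, if anything falls off the work surface, if the arm or the gripper's body presses on something with over 40 N, if the wrist force passes 120 N, or if a joint passes its speed limit or range.

## Working session

There is one attempt and no reset: what is moved stays moved. The work goes in short steps, Python scripts to look and compute and a shell command to move; the robot and the scene stay as the last step left them, time stands still between calls to the robot, and variables do not carry over. Pictures are saved under pics/ and viewed, and the job is handed in when it is done.

```bash
ls; mkdir -p pics
python3 - <<'E'
from rig import robot, vision
import cv2
o=robot.get_obs(); print(o)
for n in ["scene","side","wrist"]:
    print(n,vision.camera_info(n))
    cv2.imwrite(f"pics/{n}0.png",vision.camera(n))
E
```

```text
pics
{'time': 0.0, 'q': array([-1.32648804e+00,  5.28482121e-01,  1.43393436e+00, -2.97351509e-05,
        1.18139568e+00, -1.78488532e-01]), 'joint_velocities': array([ 0.00176345, -0.00116267, -0.00283123,  0.00082759,  0.00062567,
       -0.00070602]), 'joint_torque': array([-6.31538915e-04, -4.40046787e+01, -1.76592153e+01,  6.33846782e-02,
        5.80563443e-02, -1.47754113e-04]), 'position': array([ 0.25629364, -0.56924105,  0.23555162]), 'tool_rot': array([-0.14840972,  0.69214819, -0.69058025,  0.14833865]), 'ft_force': array([-0.20732594, -0.35661133, -0.50674124]), 'moment': array([-0.04238635, -0.03270895,  0.02804009]), 'grip_width': 0.08724394113725417}
scene {'vfov': 43.1586653792824, 'cx': 318.43049664664443, 'cy': 241.53701019617714, 'world_from_camera': array([[-0.6005667 ,  0.37365612, -0.70689514, -0.29047729],
       [-0.79950506, -0.2689667 ,  0.53707409,  0.5515555 ],
       [ 0.01054977,  0.88771505,  0.46027241,  0.62911111],
       [ 0.        ,  0.        ,  0.        ,  1.        ]])}
side {'vfov': 47.97973257398327, 'cx': 319.3151349447116, 'cy': 238.31025064677976, 'world_from_camera': array([[ 8.92876129e-01,  1.79003010e-01, -4.13195040e-01,
        -2.41060427e-04],
       [-4.50126605e-01,  3.80430052e-01, -8.07873143e-01,
        -1.15721564e+00],
       [ 1.25800870e-02,  9.07320725e-01,  4.20250929e-01,
         6.78431180e-01],
       [ 0.00000000e+00,  0.00000000e+00,  0.00000000e+00,
         1.00000000e+00]])}
wrist {'vfov': 71.61133153354807, 'cx': 317.55475823498324, 'cy': 237.94771978453215, 'tool_from_camera': array([[-4.12272501e-05, -9.57572614e-01, -2.88192102e-01,
        -7.90334590e-02],
       [ 6.19028942e-04,  2.88192023e-01, -9.57572438e-01,
        -1.48505283e-01],
       [ 9.99999808e-01, -2.17877330e-04,  5.80883798e-04,
         6.26395669e-05],
       [ 0.00000000e+00,  0.00000000e+00,  0.00000000e+00,
         1.00000000e+00]])}
```

View pics/scene0.png

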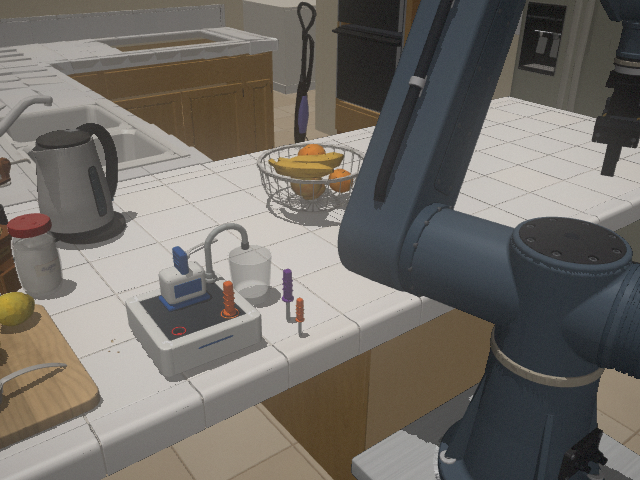

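View pics/side0.png

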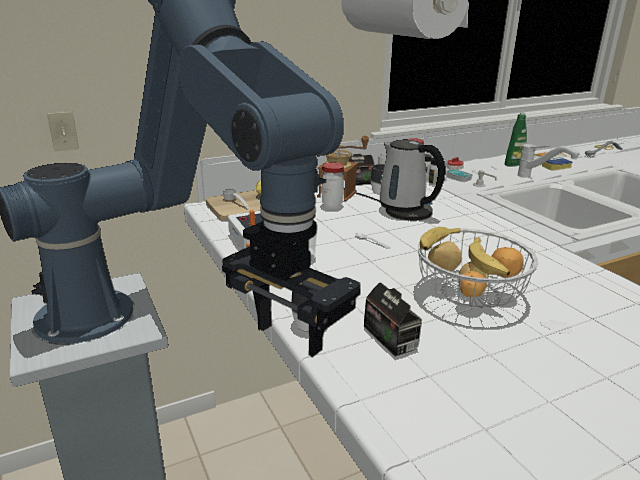

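View pics/wrist0.png

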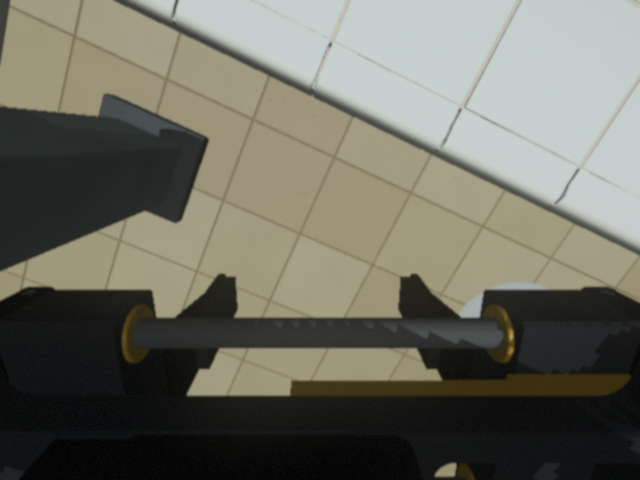

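The scene view shows three candidates for the service pin: an orange one standing in the unit (228,298), a smaller orange one on the counter (300,312) and a purple one (288,288). By the description it should be the orange one in the unit. I'll check that in a crop.

```bash
cat > h.py <<'E'
import numpy as np, cv2
from rig import robot, vision
from scipy.spatial.transform import Rotation as R
def f(ci): return 240/np.tan(np.radians(ci['vfov'])/2)
def ray(name,u,v,T=None):
    ci=vision.camera_info(name)
    if T is None: T=ci['world_from_camera']
    d=np.array([(u-ci['cx'])/f(ci),-(v-ci['cy'])/f(ci),-1.]); d=T[:3,:3]@d
    return T[:3,3],d/np.linalg.norm(d)
def plane(name,u,v,z,T=None):
    o,d=ray(name,u,v,T); return o+d*(z-o[2])/d[2]
def wristT(o=None):
    o=o or robot.get_obs(); M=np.eye(4); M[:3,:3]=R.from_quat(o['tool_rot']).as_matrix(); M[:3,3]=o['position']
    return M@vision.camera_info('wrist')['tool_from_camera']
def proj(name,p,T=None):
    ci=vision.camera_info(name)
    if T is None: T=ci['world_from_camera']
    c=np.linalg.inv(T)@np.append(p,1); return ci['cx']+f(ci)*c[0]/-c[2], ci['cy']-f(ci)*c[1]/-c[2]
def tomove(target,quat=None):
    o=robot.get_obs(); M=R.from_quat(o['tool_rot'])
    d=M.inv().apply(np.array(target)-o['position'])/0.5
    r=(M.inv()*R.from_quat(quat)).as_rotvec()/np.pi if quat is not None else 0
    return np.round(d,4),np.round(r,4)
E
python3 - <<'E'
from h import *
im=cv2.imread('pics/scene0.png')
cv2.imwrite('pics/crop0.png',cv2.resize(im[210:390,110:330],None,fx=3.3,fy=3.3,interpolation=cv2.INTER_CUBIC))
s=cv2.imread('pics/side0.png')
o=robot.get_obs();print(R.from_quat(o['tool_rot']).as_matrix())
for n,u,v,z in [('deckFL',128,305,.062),('btn ring',179,331,.06),('pin ring',229,315,.06)]: print(n,plane('scene',u,v,z))
E
```

```text
[[-9.11955458e-01 -4.35885502e-04  4.10288986e-01]
 [-4.10289134e-01  1.60751878e-03 -9.11954079e-01]
 [-2.62039689e-04 -9.99998613e-01 -1.64482461e-03]]
deckFL [0.58225611 0.28855766 0.062     ]
btn ring [0.46677534 0.25077164 0.06      ]
pin ring [0.45944591 0.16499989 0.06      ]
```

View pics/crop0.png

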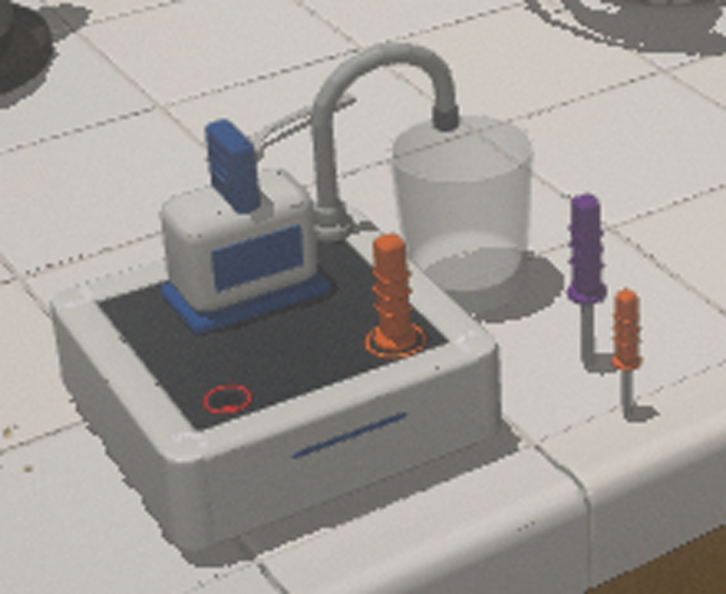

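The crop shows the service pin seated in the orange ring on the unit. The purple one and the smaller orange one stand apart on the counter, so the choice is clear. I'll bring the wrist camera over the unit.

```bash
python3 -m crank '[[-0.635,-0.06,-0.416,0,-0.417,0,1],[-0.635,-0.06,-0.416,0,-0.417,0,1],[-0.635,-0.06,-0.416,0,-0.417,0,1],[-0.635,-0.06,-0.416,0,-0.417,0,1],[-0.635,-0.06,-0.416,0,-0.417,0,1],[-0.635,-0.06,-0.416,0,-0.417,0,1],[-0.635,-0.06,-0.416,0,-0.417,0,1],[-0.635,-0.06,-0.416,0,-0.417,0,1],[-0.635,-0.06,-0.416,0,-0.417,0,1]]'
python3 - <<'E'
from h import *
import numpy as np
y=-0.09; Rm=np.array([[np.cos(y),-np.sin(y),0],[np.sin(y),np.cos(y),0],[0,0,1]])
# tool x=+ux, y=-z, z = x cross y -> +uy? 
X=Rm[:,0];Y=np.array([0,0,-1.]);Z=np.cross(X,Y);print(Z)
q=R.from_matrix(np.c_[X,Y,Z]).as_quat();print(q,tomove([.463,.205,.26],q)); print(robot.get_obs()['q'])
E
```

```text
time: 1.27
position: [0.4603, -0.2505, 0.2663]
tool_rot: [0.538, -0.459, 0.459, -0.538]
ft_force: [0.5, 0.4, 0.3]
grip_width: 0.0868
[0.08987855 0.99595273 0.        ]
[ 0.70639096 -0.03180907  0.03180907 -0.70639096] (array([-0.8987,  0.0127,  0.1491]), array([ 1.000e-04, -4.209e-01, -1.000e-04]))
[-7.11625319e-01  3.55095147e-01  1.64799261e+00 -2.23969573e-04
  1.13882036e+00 -8.70159649e-01]
```

```bash
python3 -m crank '[[-0.9,0.012,0.149,0,-0.421,0,1],[-0.9,0.012,0.149,0,-0.421,0,1],[-0.9,0.012,0.149,0,-0.421,0,1],[-0.9,0.012,0.149,0,-0.421,0,1],[-0.9,0.012,0.149,0,-0.421,0,1],[-0.9,0.012,0.149,0,-0.421,0,1],[-0.9,0.012,0.149,0,-0.421,0,1],[-0.9,0.012,0.149,0,-0.421,0,1],[-0.9,0.012,0.149,0,-0.421,0,1],[-0.9,0.012,0.149,0,-0.421,0,1]]'
python3 - <<'E'
from h import *
o=robot.get_obs();print(o['q'],o['joint_velocities'].round(3))
np.save('T1.npy',wristT(o)); cv2.imwrite('pics/w1.png',vision.camera('wrist'))
E
```

```text
time: 2.52
position: [0.4618, 0.2047, 0.2604]
tool_rot: [0.707, -0.032, 0.031, -0.706]
ft_force: [-0.2, -0.4, 0.1]
grip_width: 0.087
[ 1.96027319e-01  3.36111438e-01  1.69917046e+00 -5.78385640e-04
  1.10692383e+00 -1.28563558e+00] [-0.011 -0.003  0.002  0.003  0.001 -0.001]
```

View pics/w1.png

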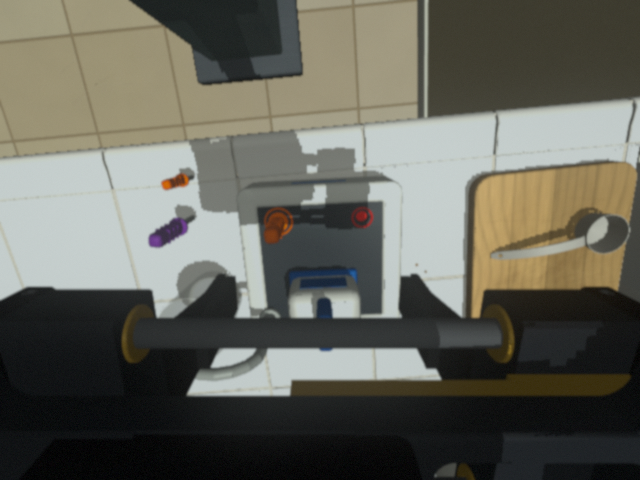

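Run:
```python
from h import *
im=cv2.imread('pics/w1.png'); T=np.load('T1.npy')
hsv=cv2.cvtColor(im,cv2.COLOR_BGR2HSV)
c=im[170:350,220:420]; cv2.imwrite('pics/c1.png',cv2.resize(c,None,fx=3.3,fy=3.3,interpolation=cv2.INTER_CUBIC))
red=((hsv[...,0]<4)|(hsv[...,0]>172))&(hsv[...,1]>120)&(hsv[...,2]>60)
red[:, :340]=0; red[:195]=0; red[240:]=0; red[:,390:]=0
v,u=np.nonzero(red);(cu,cv),rad=cv2.minEnclosingCircle(np.c_[u,v].astype(np.float32)); print('red',len(u),cu,cv,rad,u.min(),u.max(),v.min(),v.max(),plane('wrist',cu,cv,.06,T))
org=(hsv[...,0]>=3)&(hsv[...,0]<14)&(hsv[...,1]>120)&(hsv[...,2]>60); org[:,:255]=0; org[:,310:]=0; org[:195]=0; org[255:]=0
v,u=np.nonzero(org); print('or',len(u),u.min(),u.max(),v.min(),v.max())
# dark deck
```

```text
red 221 361.96875 217.4107208251953 10.595330238342285 352 372 207 227 [0.46820518 0.25193353 0.06      ]
or 734 264 293 207 243
```

View pics/c1.png

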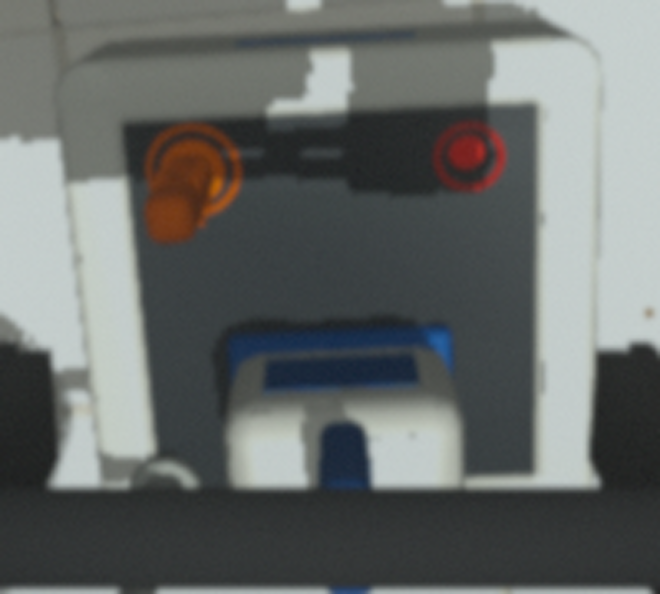

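Run:
```python
from h import *
T=np.load('T1.npy')
b=plane('wrist',362,217.4,.06,T);p=plane('wrist',278.6,221.7,.06,T);t=plane('wrist',272.1,237.3,.12,T)
print(b,p,t,np.linalg.norm(b-p)); d=b-p; yaw=np.arctan2(-d[0],d[1]);print(yaw)
# scene
print(plane('scene',179,331,.06),plane('scene',229.5,313,.06))
# deck edges right image(+y) & left
for u,v in [(123,124),(537,104),(155,488),(537,474)]: print(plane('wrist',220+u/3.3,170+v/3.3,.061,T))
print('fin',plane('wrist',220+346/3.3,170+425/3.3,.156,T))
im=cv2.imread('pics/scene0.png')
cv2.imwrite('pics/c0b.png',cv2.resize(im[235:345,150:250],None,fx=6,fy=5.4,interpolation=cv2.INTER_CUBIC))
```

```text
[0.46819635 0.25196758 0.06      ] [0.46497346 0.16210427 0.06      ] [0.46478331 0.16299663 0.12      ] 0.08992108968706276
-0.035849095449557535
[0.46677534 0.25077164 0.06      ] [0.46407179 0.16144424 0.06      ]
[0.44739721 0.14155956 0.061     ]
[0.45269837 0.27453944 0.061     ]
[0.57909297 0.13440642 0.061     ]
[0.58554891 0.27018864 0.061     ]
fin [0.51195012 0.20629537 0.156     ]
```

View pics/c0b.png

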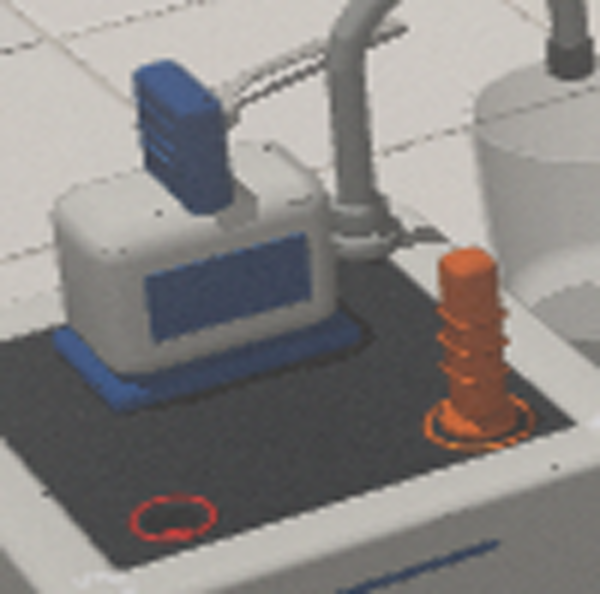

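Wrist and scene rays agree to 1.5 mm. The hole spacing measures 89.9 mm against the given 90, the yaw is −0.036, and the pin top lies over its ring, so the pin is upright. I'll work out the reach to the pin.

```bash
cat >> h.py <<'E'
YAW=-0.036
def qyaw(y=YAW,tilt=0):
    X=np.array([np.cos(y),np.sin(y),0]);Y=np.array([0,0,-1.]);Z=np.cross(X,Y)
    M=R.from_matrix(np.c_[X,Y,Z]); return (R.from_rotvec(tilt*X)*M).as_quat()
E
python3 - <<'E'
from h import *
print(tomove([.4648,.1625,.16],qyaw()),tomove([.4648,.1625,.099],qyaw()))
E
```

```text
(array([ 0.0134,  0.2009, -0.0831]), array([ 0.0002, -0.0169, -0.0001])) (array([ 0.0135,  0.3229, -0.0831]), array([ 0.0002, -0.0169, -0.0001]))
```

```bash
python3 -m crank '[[0.0134,0.2,-0.083,0,-0.017,0,0.0],[0.0134,0.2,-0.083,0,-0.017,0,0.0],[0.0134,0.2,-0.083,0,-0.017,0,0.0],[0.0134,0.2,-0.083,0,-0.017,0,0.0],[0.0134,0.26,-0.083,0,-0.017,0,0.0],[0.0134,0.323,-0.083,0,-0.017,0,0.0],[0.0134,0.323,-0.083,0,-0.017,0,0.0]]' 25
python3 - <<'E'
from h import *
o=robot.get_obs();print(o['q'],o['ft_force'])
cv2.imwrite('pics/w2.png',vision.camera('wrist'));cv2.imwrite('pics/s2.png',cv2.resize(vision.camera('scene')[190:390,80:345],None,fx=3,fy=3))
E
```

```text
time: 3.45
position: [0.4647, 0.1647, 0.0993]
tool_rot: [-0.707, 0.012, -0.011, 0.707]
ft_force: [0.0, 0.4, 0.5]
grip_width: 0.0441
[ 1.13388135e-01  5.78536385e-01  1.87916026e+00  1.82755222e-04
  6.84495942e-01 -1.42515689e+00] [0.04720651 0.35547625 0.45501306]
```

View pics/w2.png

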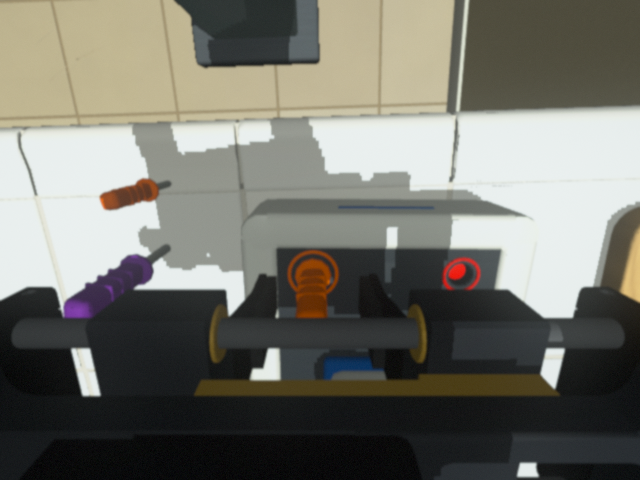

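View pics/s2.png

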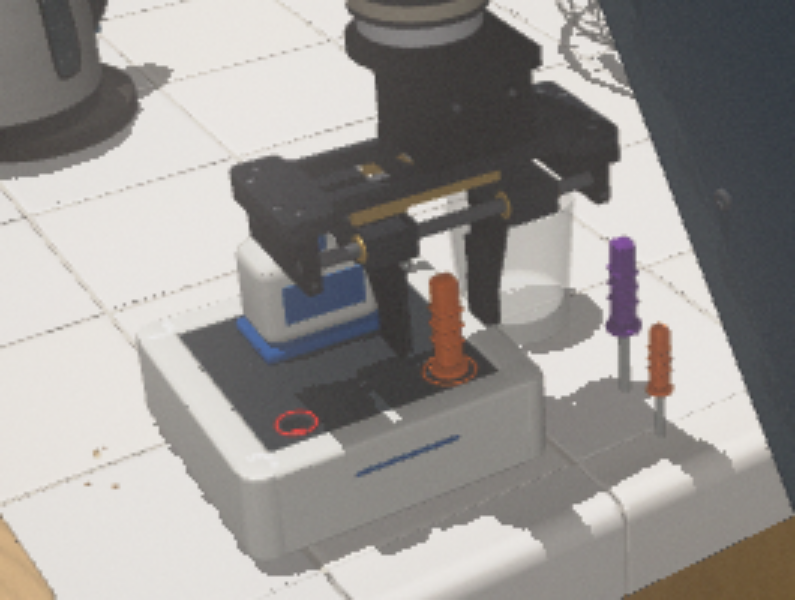

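Run:
```python
from h import *
o=robot.get_obs();T=wristT(o);print(o['position'],o['joint_velocities'].round(4))
im=cv2.imread('pics/w2.png')
hsv=cv2.cvtColor(im,cv2.COLOR_BGR2HSV)
cv2.imwrite('pics/c2.png',cv2.resize(im[230:330,260:500],None,fx=3.3,fy=3.3,interpolation=cv2.INTER_CUBIC))
for n,(u,v) in {'ring':(313,272),'btn':(461.5,275)}.items(): print(n,plane('wrist',u,v,.06,T))
```

```text
[0.46602771 0.16475877 0.10068773] [-0.0025 -0.0121 -0.004   0.0001 -0.005   0.0007]
ring [0.46529315 0.16197043 0.06      ]
btn [0.4702509  0.25309118 0.06      ]
```

View pics/c2.png

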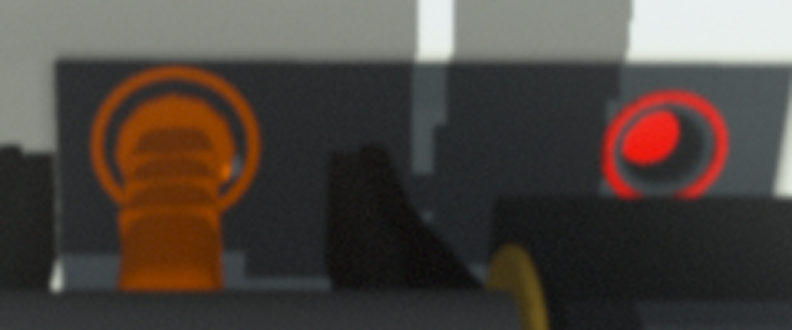

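The pin stands between the jaws about 2.5 mm off centre toward −y (pin u≈312, jaw middle u≈317.5). I'll centre on it and close.

```bash
python3 -m crank '[[0,0,-0.005,0,0,0,0.0],[0,0,-0.005,0,0,0,0.0],[0,0,-0.005,0,0,0,-1],[0,0,-0.005,0,0,0,-1],[0,0,-0.005,0,0,0,-1],[0,0,-0.005,0,0,0,-1],[0,0,-0.005,0,0,0,-1]]' 25
python3 - <<'E'
from h import *
o=robot.get_obs();print(o['position'],o['moment'])
cv2.imwrite('pics/w3.png',vision.camera('wrist')[200:400])
E
```

```text
time: 4.42
position: [0.4646, 0.1617, 0.099]
tool_rot: [0.707, -0.012, 0.012, -0.707]
ft_force: [0.7, 0.3, 0.7]
grip_width: 0.0136
[0.46457631 0.16172565 0.0989856 ] [ 0.0846385  -0.15263908 -0.00983249]
```

View pics/w3.png

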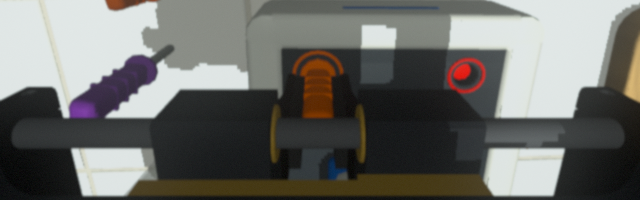

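```bash
python3 -m crank '[[0,-0.06,0,0,0,0,-1],[0,-0.12,0,0,0,0,-1],[0,-0.12,0,0,0,0,-1],[0,-0.12,0.09,0,0,0,-1],[0,-0.12,0.18,0,0,0,-1],[0,-0.12,0.18,0,0,0,-1],[0,-0.12,0.18,0,0,0,-1],[0,-0.12,0.18,0,0,0,-1]]'
python3 - <<'E'
from h import *
o=robot.get_obs();print(o['position'],o['tool_rot'])
np.save('T4.npy',wristT(o))
w=vision.camera('wrist');s=vision.camera('scene');cv2.imwrite('pics/w4f.png',w);cv2.imwrite('pics/s4f.png',s)
cv2.imwrite('pics/w4.png',cv2.resize(w[200:380,220:420],None,fx=3.3,fy=3.3,interpolation=cv2.INTER_CUBIC));cv2.imwrite('pics/s4.png',cv2.resize(s[220:370,110:270],None,fx=4,fy=4,interpolation=cv2.INTER_CUBIC))
E
```

```text
time: 5.48
position: [0.4671, 0.2506, 0.1585]
tool_rot: [0.707, -0.013, 0.011, -0.707]
ft_force: [0.5, 0.5, -1.0]
grip_width: 0.0141
[0.46710256 0.25059735 0.15847217] [ 0.7072715  -0.01252049  0.01141789 -0.70673891]
```

View pics/w4.png

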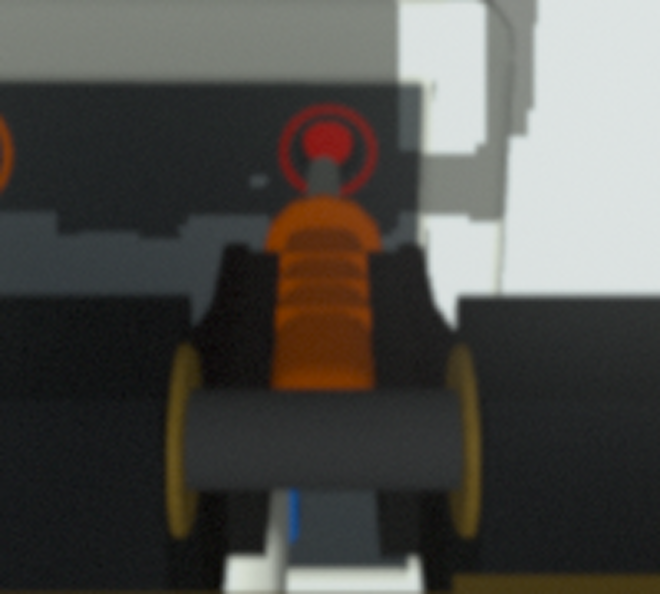

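View pics/s4.png

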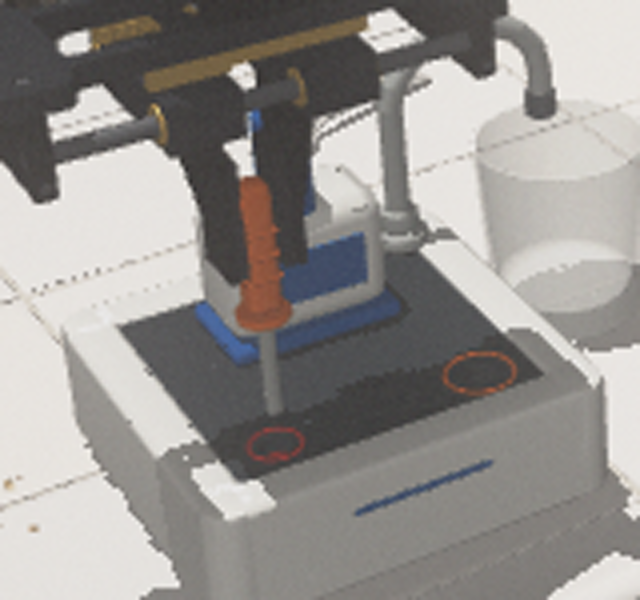

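Run:
```python
from h import *
T=np.load('T4.npy')
print('btn w',plane('wrist',220+328/3.3,200+152/3.3,.06,T))
print('tip w',plane('wrist',220+323/3.3,200+165/3.3,.0755,T))
print('btn s',plane('scene',110+275.5/4,220+444/4,.06),'hole s',plane('scene',110+479.5/4,220+373.5/4,.06))
print('tip s',plane('scene',110+274/4,220+411/4,.0755))
print(robot.get_obs()['position'])
```

```text
btn w [0.46838187 0.25189149 0.06      ]
tip w [0.46634918 0.25076825 0.0755    ]
btn s [0.46689118 0.25093065 0.06      ] hole s [0.46274589 0.16148812 0.06      ]
tip s [0.46673613 0.2500412  0.0755    ]
[0.46745893 0.2506785  0.15882459]
```

```bash
python3 -m crank '[[0.002,0,0.002,0,0,0,-1],[0.002,0.02,0.002,0,0,0,-1],[0.002,0.036,0.002,0,0,0,-1],[0.002,0.046,0.002,0,0,0,-1],[0.002,0.05,0.002,0,0,0,-1],[0.002,0.054,0.002,0,0,0,-1],[0.002,0.054,0.002,0,0,0,-1],[0.002,0.054,0.002,0,0,0,-1]]'
python3 - <<'E'
from h import *
o=robot.get_obs();print(o['position'],o['ft_force'],o['moment'])
w=vision.camera('wrist')
cv2.imwrite('pics/w5.png',cv2.resize(w[200:380,220:420],None,fx=3.3,fy=3.3,interpolation=cv2.INTER_CUBIC));print(robot.get_obs()['ft_force'])
E
```

```text
time: 6.58
position: [0.4683, 0.2526, 0.1323]
tool_rot: [0.707, -0.012, 0.011, -0.707]
ft_force: [-1.4, -0.1, 4.3]
grip_width: 0.0138
[0.46834096 0.25257231 0.13232877] [-1.41493415 -0.07826441  4.30478933] [-0.12489688  0.2428688  -0.00532215]
[-2.20339061 -0.24473992  3.49811631]
```

View pics/w5.png

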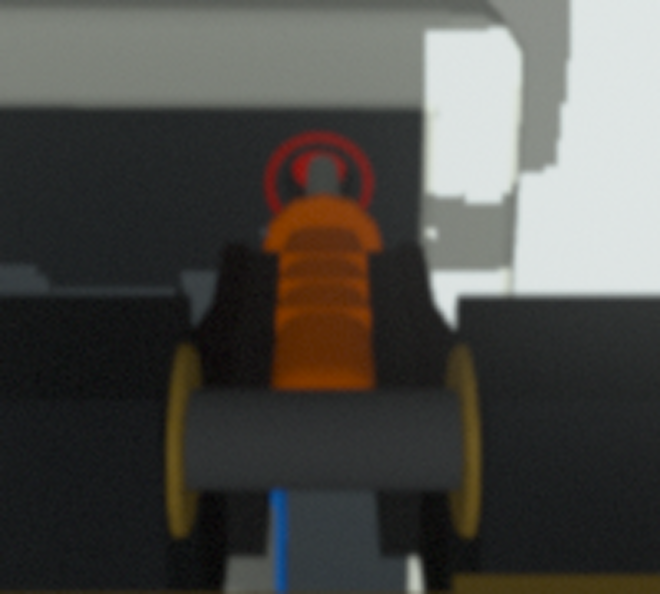

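The tip sits inside the red ring on the button, with about 4 N of spring force, so the button is partway down. I'll press further and hold.

```bash
python3 -m crank '[[0,0.003,0,0,0,0,-1],[0,0.005,0,0,0,0,-1],[0,0.005,0,0,0,0,-1],[0,0.005,0,0,0,0,-1]]'; python3 -m crank '[[0,0.002,0,0,0,0,-1],[0,0.002,0,0,0,0,-1],[0,0.002,0,0,0,0,-1],[0,0.002,0,0,0,0,-1]]'
```

```text
time: 7.12
position: [0.4691, 0.2527, 0.1306]
tool_rot: [-0.707, 0.011, -0.012, 0.707]
ft_force: [-2.8, -2.1, 10.8]
grip_width: 0.014
time: 7.62
position: [0.47, 0.2528, 0.1304]
tool_rot: [-0.707, 0.01, -0.013, 0.707]
ft_force: [-2.5, -1.5, 15.1]
grip_width: 0.0136
```

The force of 11 to 15 N is well past the 6 N spring, so the button is on its stop. Hold.

```bash
python3 -m crank '[[0,0,0,0,0,0,-1],[0,0,0,0,0,0,-1],[0,0,0,0,0,0,-1],[0,0,0,0,0,0,-1],[0,0,0,0,0,0,-1],[0,0,0,0,0,0,-1],[0,0,0,0,0,0,-1],[0,0,0,0,0,0,-1],[0,0,0,0,0,0,-1],[0,0,0,0,0,0,-1]]';  python3 - <<'E'
from h import *
w=vision.camera('wrist')
cv2.imwrite('pics/w6.png',cv2.resize(w[200:380,220:420],None,fx=3.3,fy=3.3,interpolation=cv2.INTER_CUBIC));print(robot.get_obs()['ft_force'])
E
```

```text
time: 8.88
position: [0.47, 0.2528, 0.1304]
tool_rot: [-0.707, 0.01, -0.013, 0.707]
ft_force: [-2.0, -2.1, 14.6]
grip_width: 0.0139
[-1.93083491 -1.80642342 14.60574016]
```

View pics/w6.png

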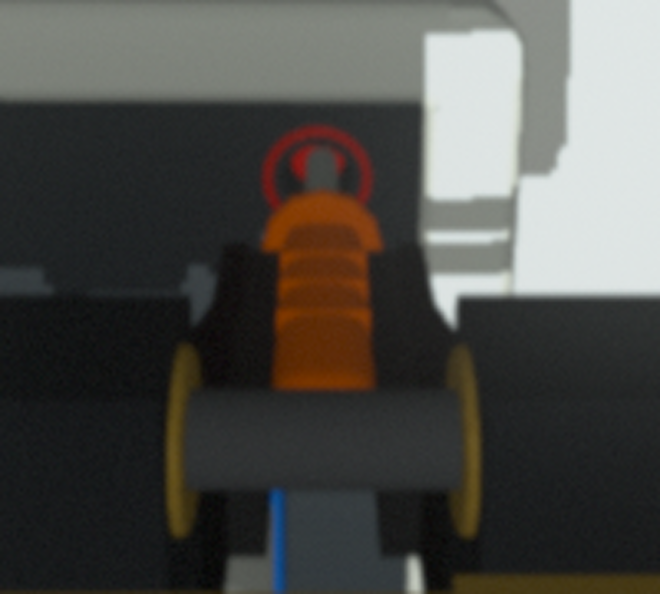

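```bash
python3 -m crank '[[0,-0.03,0,0,0,0,-1],[0,-0.061,0,0,0,0,-1],[0,-0.061,0,0,0,0,-1],[-0.002,-0.061,-0.09,0,0,0,-1],[-0.002,-0.061,-0.182,0,0,0,-1],[-0.002,-0.061,-0.182,0,0,0,-1],[-0.002,-0.061,-0.182,0,0,0,-1],[-0.002,-0.061,-0.182,0,0,0,-1]]'
python3 - <<'E'
from h import *
o=robot.get_obs();print(o['position'],o['tool_rot'])
np.save('T7.npy',wristT(o))
w=vision.camera('wrist');s=vision.camera('scene');cv2.imwrite('pics/w7f.png',w);cv2.imwrite('pics/s7f.png',s)
cv2.imwrite('pics/w7.png',cv2.resize(w[200:380,220:420],None,fx=3.3,fy=3.3,interpolation=cv2.INTER_CUBIC));cv2.imwrite('pics/s7.png',cv2.resize(s[220:370,130:290],None,fx=4,fy=4,interpolation=cv2.INTER_CUBIC))
E
```

```text
time: 9.93
position: [0.4647, 0.1626, 0.1589]
tool_rot: [-0.707, 0.011, -0.011, 0.707]
ft_force: [-0.1, 0.9, -0.2]
grip_width: 0.0138
[0.4646697  0.16262259 0.15891164] [-0.70691581  0.01114533 -0.0112077   0.70712107]
```

View pics/w7.png

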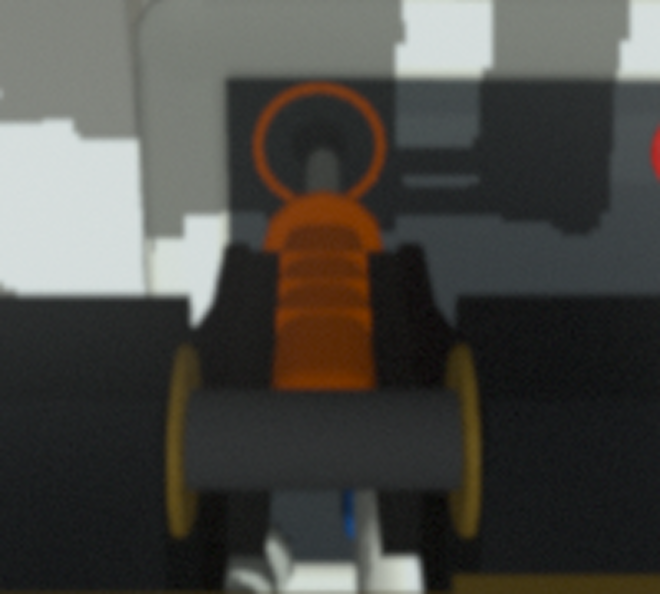

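View pics/s7.png

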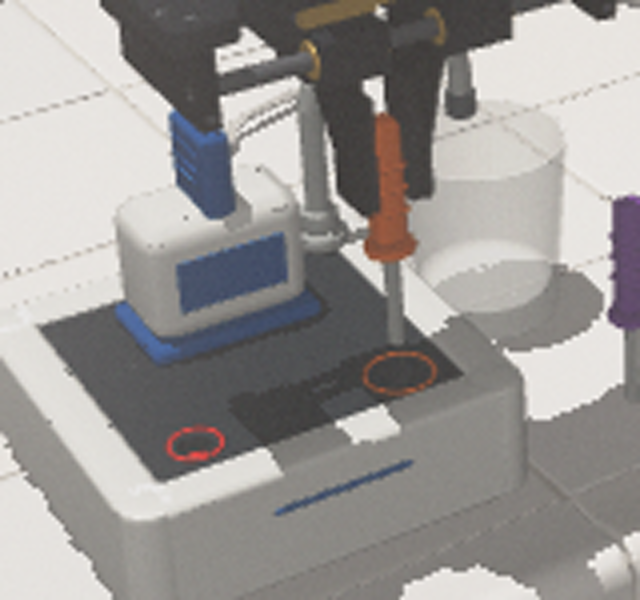

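Run:
```python
from h import *
T=np.load('T7.npy')
print('hole w',plane('wrist',220+320/3.3,200+148/3.3,.06,T),'hole s',plane('scene',130+400/4,220+373/4,.06))
for z in (.0755,.078): print('tip w',plane('wrist',220+321/3.3,200+157/3.3,z,T),'tip s',plane('scene',130+397/4,220+340/4,z))
```

```text
hole w [0.46519965 0.16215602 0.06      ] hole s [0.46294488 0.16113973 0.06      ]
tip w [0.462312   0.16248728 0.0755    ] tip s [0.46416663 0.16085446 0.0755    ]
tip w [0.46148333 0.16251405 0.078     ] tip s [0.4607588  0.16261879 0.078     ]
```

The tip is over the orange hole to within 1–2 mm in both views, so I'll insert it gently.

```bash
python3 -m crank '[[0,0.02,0,0,0,0,-1],[0,0.032,0,0,0,0,-1],[0,0.044,0,0,0,0,-1],[0,0.06,0,0,0,0,-1],[0,0.08,0,0,0,0,-1],[0,0.1,0,0,0,0,-1],[0,0.11,0,0,0,0,-1],[0,0.114,0,0,0,0,-1],[0,0.114,0,0,0,0,-1]]'
```

```text
time: 11.15
position: [0.4647, 0.1617, 0.102]
tool_rot: [-0.707, 0.012, -0.012, 0.707]
ft_force: [-0.4, 0.3, 0.0]
grip_width: 0.014
```

```bash
python3 -m crank '[[0,0.003,0,0,0,0,-1],[0,0.006,0,0,0,0,-1],[0,0.008,0,0,0,0,-1],[0,0.008,0,0,0,0,-1]]';python3 -m crank '[[0,0.002,0,0,0,0,-1],[0,0.004,0,0,0,0,-1],[0,0.004,0,0,0,0,-1]]'
```

```text
time: 11.65
position: [0.4647, 0.1618, 0.0988]
tool_rot: [-0.707, 0.011, -0.012, 0.707]
ft_force: [-1.2, -0.6, 6.8]
grip_width: 0.0135
time: 12.02
position: [0.4648, 0.1618, 0.0987]
tool_rot: [-0.707, 0.011, -0.012, 0.707]
ft_force: [-3.6, -0.6, 22.5]
grip_width: 0.0139
```

The collar is seated: contact came at TCP z 0.0988, the same as when it was parked. I'll unload, release and rise.

```bash
python3 -m crank '[[0,-0.004,0,0,0,0,-1],[0,-0.005,0,0,0,0,0],[0,-0.005,0,0,0,0,0],[0,-0.005,0,0,0,0,0],[0,-0.06,0,0,0,0,0],[0,-0.14,0,0,0,0,0],[0,-0.24,0,0,0,0,0],[0,-0.24,0,0,0,0,0],[0,-0.24,0,0,0,0,0]]'
python3 - <<'E'
from h import *
o=robot.get_obs();print(o['position'],o['tool_rot'])
np.save('T8.npy',wristT(o))
w=vision.camera('wrist');s=vision.camera('scene');cv2.imwrite('pics/w8.png',w);cv2.imwrite('pics/s8f.png',s)
cv2.imwrite('pics/s8.png',cv2.resize(s[220:370,130:290],None,fx=4,fy=4,interpolation=cv2.INTER_CUBIC))
E
```

```text
time: 13.15
position: [0.464, 0.1617, 0.2156]
tool_rot: [0.707, -0.012, 0.011, -0.707]
ft_force: [0.1, 0.7, -0.8]
grip_width: 0.0434
[0.4640207  0.16167119 0.21558785] [ 0.70705586 -0.01192075  0.01121135 -0.70696833]
```

View pics/w8.png

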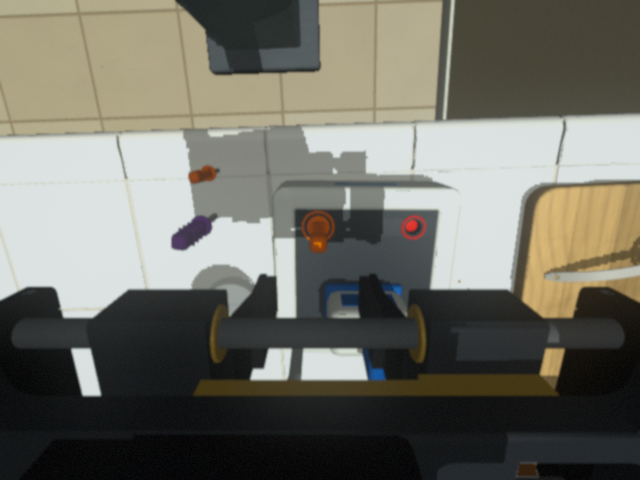

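View pics/s8.png

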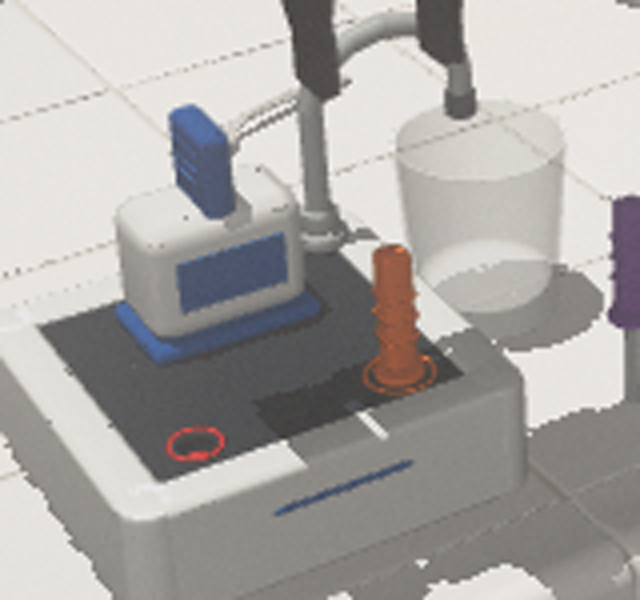

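The pin is home: collar in the orange ring at scene crop (400,375), button up, neighbours untouched. I'll go above the fin and look.

Run:
```python
from h import *
print('fin top s',plane('scene',150+178/6,235+82/5.4,.156))
for z in(.121,.156): print('fin front w1',plane('wrist',220+346/3.3,170+425/3.3,z,np.load('T1.npy')))
print(tomove([.5466,.2041,.25],qyaw()))
```

```text
fin top s [0.54450111 0.20278402 0.156     ]
fin front w1 [0.5298039  0.20554357 0.121     ]
fin front w1 [0.51195012 0.20629537 0.156     ]
(array([ 0.1631, -0.0713,  0.0904]), array([ 0.0001,  0.001 , -0.001 ]))
```

Fin estimates agree: front at x≈0.530 against 0.529 predicted, top centre (0.5445,0.2028) against (0.5466,0.2041).

```bash
python3 -m crank '[[0.05,-0.07,0.03,0,0,0,0],[0.163,-0.07,0.09,0,0,0,0],[0.163,-0.07,0.09,0,0,0,0],[0.163,-0.07,0.09,0,0,0,0],[0.163,-0.07,0.09,0,0,0,0]]'
python3 - <<'E'
from h import *
o=robot.get_obs();print(o['position'],o['tool_rot'])
np.save('T9.npy',wristT(o))
w=vision.camera('wrist');cv2.imwrite('pics/w9.png',w)
E
```

```text
time: 13.88
position: [0.5457, 0.2035, 0.2499]
tool_rot: [0.707, -0.013, 0.01, -0.707]
ft_force: [-0.3, 0.1, 0.2]
grip_width: 0.0436
[0.5457242  0.20353601 0.24987334] [ 0.70726747 -0.01291435  0.01035939 -0.70675217]
```

View pics/w9.png

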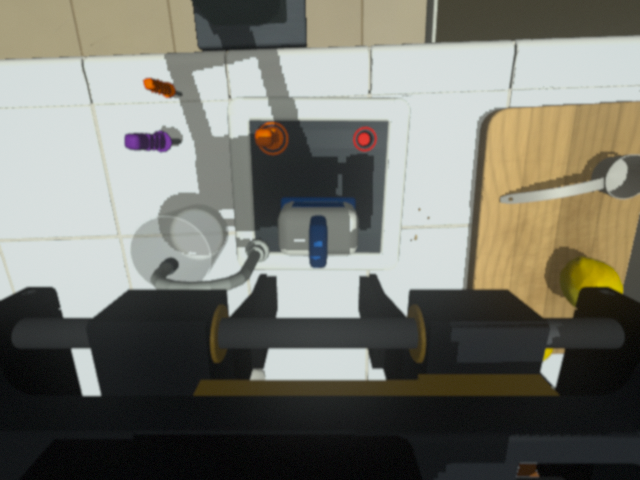

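The fin is at (318,240), centred between the jaws (middle u≈317.5). I'll descend and grip firmly.

```bash
python3 -m crank '[[0,0.1,0,0,0,0,0],[0,0.16,0,0,0,0,0],[0,0.2,0,0,0,0,0],[0,0.222,0,0,0,0,0],[0,0.222,0,0,0,0,0],[0,0.222,0,0,0,0,-1],[0,0.222,0,0,0,0,-1],[0,0.222,0,0,0,0,-1],[0,0.222,0,0,0,0,-1],[0,0.222,0,0,0,0,-1]]' 55
python3 - <<'E'
from h import *
o=robot.get_obs();print(o['position'],o['ft_force'],o['moment'])
np.save('P10.npy',o['position'])
w=vision.camera('wrist');cv2.imwrite('pics/w10.png',w);cv2.imwrite('pics/s10.png',cv2.resize(vision.camera('scene')[200:360,110:270],None,fx=3.7,fy=3.7))
H=o['position'][2]-.06
for th in (.05,.1,.13,.15,.17):
  s,c=np.sin(th),np.cos(th); h=H*1e3
  print(th,'y',round(-(38*s+h*c-h)/500,4),'z',round((38*c-h*s-38)/500,4),'wx',round(th/np.pi,4))
E
```

```text
time: 15.18
position: [0.5479, 0.2036, 0.1405]
tool_rot: [0.707, -0.011, 0.012, -0.707]
ft_force: [0.8, -2.7, 2.2]
grip_width: 0.0135
[0.547887   0.2036345  0.14046948] [ 0.75926938 -2.6900372   2.19565724] [-0.29121775 -0.09020918 -0.04688558]
0.05 y -0.0036 z -0.0081 wx 0.0159
0.1 y -0.0068 z -0.0164 wx 0.0318
0.13 y -0.0085 z -0.0215 wx 0.0414
0.15 y -0.0096 z -0.0249 wx 0.0477
0.17 y -0.0105 z -0.0283 wx 0.0541
```

View pics/s10.png

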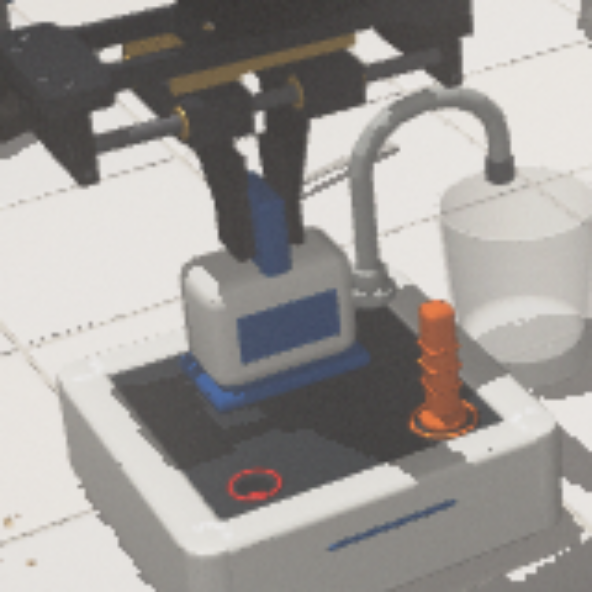

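The fin is gripped at 13.5 mm, and the jaws are vertical on it. Rock the left side up first.

```bash
python3 -m crank '[[0,-0.0018,-0.004,0.008,0,0,-1],[0,-0.0036,-0.0081,0.0159,0,0,-1],[0,-0.0052,-0.0122,0.0238,0,0,-1],[0,-0.0068,-0.0164,0.0318,0,0,-1],[0,-0.0085,-0.0215,0.0414,0,0,-1],[0,-0.0096,-0.0249,0.0477,0,0,-1],[0,-0.0096,-0.0249,0.0477,0,0,-1],[0,-0.0096,-0.0249,0.0477,0,0,-1]]'
python3 - <<'E'
from h import *
o=robot.get_obs();M=R.from_quat(o['tool_rot']);print(o['position']-np.load('P10.npy'),o['moment'])
print('tilt',(M*R.from_quat(qyaw()).inv()).as_rotvec())
w=vision.camera('wrist');cv2.imwrite('pics/w11.png',w);cv2.imwrite('pics/s11.png',cv2.resize(vision.camera('scene')[200:360,110:270],None,fx=3.7,fy=3.7))
E
```

```text
time: 16.27
position: [0.5473, 0.1911, 0.1452]
tool_rot: [-0.652, 0.011, -0.013, 0.758]
ft_force: [2.2, -1.0, 1.5]
grip_width: 0.0137
[-0.00061061 -0.0125263   0.00468686] [-0.07611745 -0.33207326 -0.14865037]
tilt [ 0.14941039 -0.00547048  0.00280549]
```

View pics/s11.png

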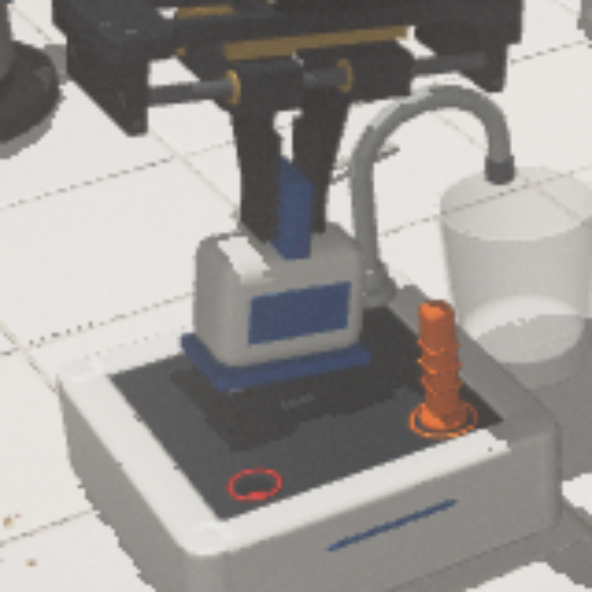

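Tilt is 0.149 rad with almost no residual load, and the blue base is visibly raised on its left, so the left bead is past. Now the right side, pivoting on the raised left port.

Run:
```python
import numpy as np
h=80.5;th0=.15
c,s=np.cos(th0),np.sin(th0)
cur=np.array([38*c-h*s-38, 38*s+h*c-h])
for ph in (.12,.08,.04,0,-.04,-.08,-.11):
  k=(.15-ph)/.26; Ly=21.33+.67*min(1,k*1.7); Lz=8.97+1.5*min(1,k*1.7)
  p=np.array([Ly-22*np.cos(ph)-h*np.sin(ph), Lz-22*np.sin(ph)+h*np.cos(ph)-h]); d=p-cur
  # tool z = rot(th0)*(1,0)=(c,s); tool y = -(up) rotated = -(-s,c)=(s,-c)
  print(ph,p.round(1),'y',round((d[0]*s-d[1]*c)/500,4),'z',round((d[0]*c+d[1]*s)/500,4),'wx',round((ph-th0)/np.pi,4))
```

```text
0.12 [-10.    6.1] y -0.0018 z 0.0052 wx -0.0095
0.08 [-6.7  7.6] y -0.004 z 0.0122 wx -0.0223
0.04 [-3.4  9.1] y -0.0059 z 0.0192 wx -0.035
0 [-0.  10.4] y -0.0075 z 0.0263 wx -0.0477
-0.04 [ 3.2 11.3] y -0.0082 z 0.033 wx -0.0605
-0.08 [ 6.5 12. ] y -0.0086 z 0.0396 wx -0.0732
-0.11 [ 9.  12.4] y -0.0087 z 0.0447 wx -0.0828
```

```bash
python3 -m crank '[[0,-0.0018,0.0052,-0.0095,0,0,-1],[0,-0.004,0.0122,-0.0223,0,0,-1],[0,-0.0059,0.0192,-0.035,0,0,-1],[0,-0.0075,0.0263,-0.0477,0,0,-1],[0,-0.0082,0.033,-0.0605,0,0,-1],[0,-0.0086,0.0396,-0.0732,0,0,-1],[0,-0.0087,0.0447,-0.0828,0,0,-1],[0,-0.0087,0.0447,-0.0828,0,0,-1],[0,-0.0087,0.0447,-0.0828,0,0,-1]]'
python3 - <<'E'
from h import *
o=robot.get_obs();M=R.from_quat(o['tool_rot']);print(o['position']-np.load('P10.npy'),o['moment'])
print('tilt',(M*R.from_quat(qyaw()).inv()).as_rotvec())
w=vision.camera('wrist');cv2.imwrite('pics/w12.png',w);cv2.imwrite('pics/s12.png',cv2.resize(vision.camera('scene')[200:360,110:270],None,fx=3.7,fy=3.7))
E
```

```text
time: 17.5
position: [0.5478, 0.2142, 0.152]
tool_rot: [0.744, -0.012, 0.011, -0.668]
ft_force: [3.8, 6.0, -7.0]
grip_width: 0.0135
[-3.87039987e-05  1.05913054e-02  1.15788210e-02] [ 1.67055361 -0.76650656  0.03897715]
tilt [-0.10731959  0.00335661  0.00264241]
```

View pics/s12.png

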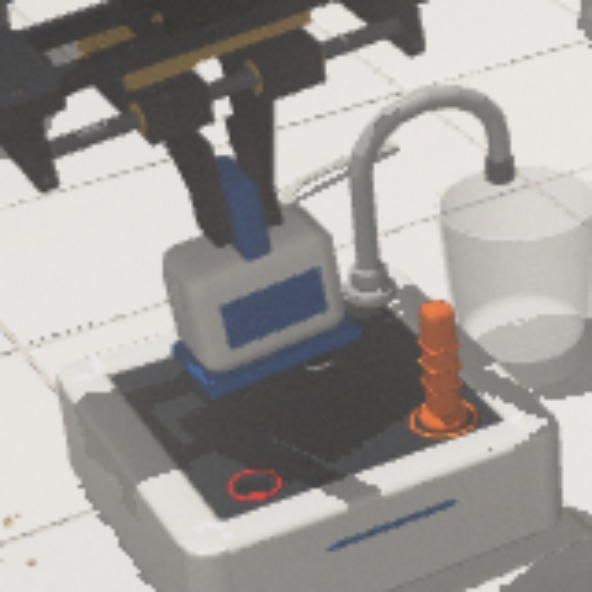

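The tilt is now −0.107 rad, and the geometry puts the left port about 10 mm up and the right about 14 mm. A small side load remains, probably a port touching its socket wall. I'll level it and check.

```bash
python3 -m crank '[[0,-0.001,-0.006,0.012,0,0,-1],[0,-0.002,-0.012,0.023,0,0,-1],[0,-0.0032,-0.0185,0.035,0,0,-1],[0,-0.0032,-0.0185,0.035,0,0,-1],[0,-0.0032,-0.0185,0.035,0,0,-1]]'
python3 - <<'E'
from h import *
o=robot.get_obs();M=R.from_quat(o['tool_rot']);print(o['position']-np.load('P10.npy'),o['moment'])
print('tilt',(M*R.from_quat(qyaw()).inv()).as_rotvec())
w=vision.camera('wrist');cv2.imwrite('pics/w13.png',w);cv2.imwrite('pics/s13.png',cv2.resize(vision.camera('scene')[200:360,110:270],None,fx=3.7,fy=3.7))
E
```

```text
time: 18.23
position: [0.5469, 0.2033, 0.1551]
tool_rot: [0.708, -0.012, 0.011, -0.706]
ft_force: [0.2, -0.7, -2.2]
grip_width: 0.0135
[-0.00097986 -0.00035944  0.01462252] [-0.02613095 -0.31153109 -0.0130061 ]
tilt [-0.0018417   0.00160056  0.00313712]
```

View pics/s13.png

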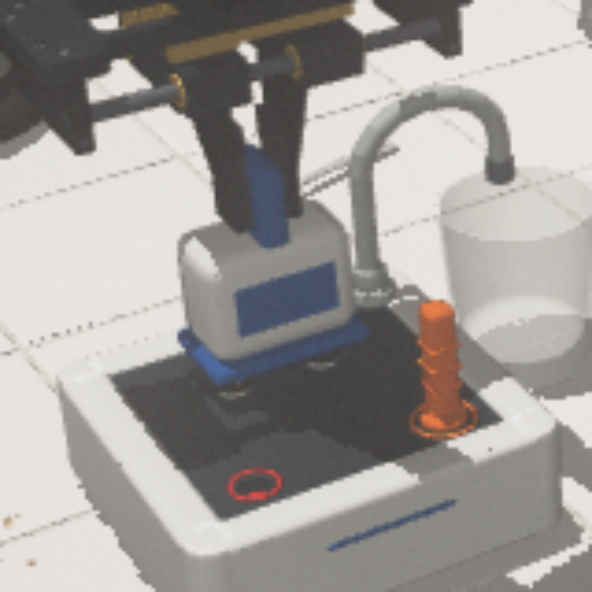

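It is free on both sides: only its weight (about 2 N) remains, it is level, and both ports show under the base at (232,393) and (322,363). I'll lift slowly to 38 mm, which puts the port ends about 20 mm above the deck.

```bash
python3 -m crank '[[0,-0.01,0,0,0,0,-1],[0,-0.02,0,0,0,0,-1],[0,-0.03,0,0,0,0,-1],[0,-0.04,0,0,0,0,-1],[0,-0.047,0,0,0,0,-1],[0,-0.047,0,0,0,0,-1],[0,-0.047,0,0,0,0,-1],[0,-0.047,0,0,0,0,-1]]'
python3 - <<'E'
from h import *
o=robot.get_obs();M=R.from_quat(o['tool_rot']);print(o['position']-np.load('P10.npy'),o['moment'])
print('tilt',(M*R.from_quat(qyaw()).inv()).as_rotvec())
w=vision.camera('wrist');cv2.imwrite('pics/w14.png',w);s=vision.camera('scene');cv2.imwrite('pics/s14f.png',s);cv2.imwrite('pics/s14.png',cv2.resize(s[200:360,110:270],None,fx=3.7,fy=3.7,interpolation=cv2.INTER_CUBIC))
print(robot.get_obs()['joint_velocities'].round(3))
E
```

```text
time: 19.32
position: [0.5474, 0.204, 0.1784]
tool_rot: [0.707, -0.012, 0.011, -0.707]
ft_force: [-0.5, -0.4, -4.1]
grip_width: 0.0135
[-0.0004986   0.00031945  0.03789559] [ 0.0479889  -0.15471434  0.02237022]
tilt [-0.00037769  0.00054264  0.00315964]
[ 0.001  0.    -0.     0.002 -0.    -0.001]
```

View pics/s14.png

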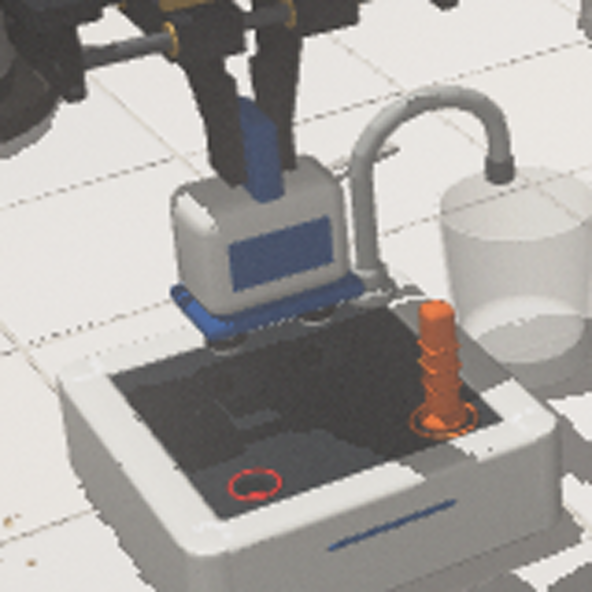

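View pics/w14.png

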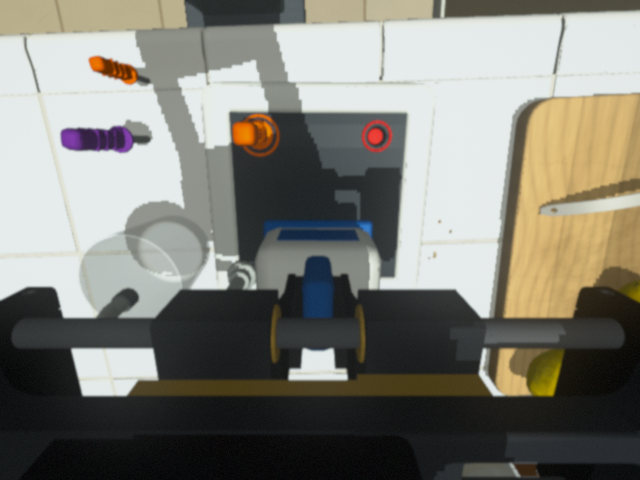

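Run:
```python
from h import *
for a,b in [((222,405),(212,337)),((368,355),(362,288)),((265,275),(268,200))]:
    z0=.063
    p=plane('scene',110+a[0]/3.7,200+a[1]/3.7,z0 if a[1]>300 else .122)
    for dz in (.034,.038,.042):
        q=proj('scene',p+[0,0,dz]); print(dz,[round((q[0]-110)*3.7),round((q[1]-200)*3.7)],'seen',b)
```

```text
0.034 [214, 341] seen (212, 337)
0.038 [213, 333] seen (212, 337)
0.042 [212, 325] seen (212, 337)
0.034 [363, 292] seen (362, 288)
0.038 [362, 285] seen (362, 288)
0.042 [361, 277] seen (362, 288)
0.034 [258, 208] seen (268, 200)
0.038 [257, 200] seen (268, 200)
0.042 [256, 191] seen (268, 200)
```

By image the rise is 36–38 mm, so I'll raise it 1 mm to centre the estimate, let it settle and hand in.

```bash
python3 -m crank '[[0,-0.002,0,0,0,0,-1],[0,-0.002,0,0,0,0,-1],[0,-0.002,0,0,0,0,-1],[0,-0.002,0,0,0,0,-1],[0,-0.002,0,0,0,0,-1],[0,-0.002,0,0,0,0,-1]]'
python3 - <<'E'
from h import *
o=robot.get_obs();print(o['position'],o['joint_velocities'].round(3));print(robot.hand_in())
E
```

```text
time: 20.18
position: [0.5475, 0.204, 0.1796]
tool_rot: [0.707, -0.012, 0.012, -0.707]
ft_force: [-0.1, 0.7, -2.5]
grip_width: 0.0135
[0.54753242 0.20403759 0.17960357] [-0.    -0.001 -0.001  0.    -0.001 -0.001]
the job is handed in; nothing more can be done
None
```

The job is done and handed in at 20.2 s, within the 54 s limit. The cartridge is out and held upright and still above its sockets.

- **Pin and button:** I took the orange pin from its hole and pressed the relief button to its stop. The force read 11–15 N against the 6 N spring, held for about 1.7 s. The pin then went back fully home: contact came at the same height as when it was first parked, and the picture shows its collar in the orange ring.
- **Cartridge:** I gripped the blue fin and rocked the left side up by 0.15 rad, then the right side by −0.11 rad. After that only its weight was felt, about 2–4 N.
- **Final hold:** By the arm it is about 39 mm above its seat, so the port ends are about 21 mm above the deck. The picture, taken 1 mm lower, suggested 36–38 mm, which would put the ports up to 2 mm lower. The tilt is under 0.005 rad.
- **Other objects:** The tumbler looked unmoved in the last picture. The mug was not picked out in any picture, so I did not check it. The tea box was seen only in the first side view, and the arm did not work near it.

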